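# Pack the closed paint jars into the carrier

### The arm

A 7-joint arm with a two-finger parallel gripper is mounted at the origin on the work surface. World frame = base frame: x ahead of the robot, y to its left, z up, the work surface at z = 0. Lengths are in m, angles in rad, forces in N, time in s.
With the tool pointing down it reaches from about 0.4 to 0.85 m from the base axis. Payload 10.4 kg.
Tool frame: the origin (TCP) lies midway between the tips of the shut fingers; the grasp point (between the pads) lies 19 mm behind it; x points along the fingers, y is the direction in which the jaws open and shut, and the axes are right-handed (so a half turn about x gives the same grasp; the last joint's range is limited). The gripper opens to 85 mm and grips with 20 to 120 N. Pads are 22 mm wide; open, the fingers measure 114 mm over their backs; the gripper's body (76 mm by 85 mm) begins 54 mm behind the grasp point. The pads swing forward as they close: fully open they stand 13 mm farther back than shut.
Start: joints at [-1.353, 0.332, -0.065, 1.46, 0.022, 1.35, -0.088], TCP at [0.149, 0.607, 0.231] pointing down, gripper open.
Joint ranges: [-2.6, 2.6], [-0.5, 2.12], [-1.47, 1.34], [0.16, 2.42], [-1.27, 4.41], [0.06, 2.06], [-2.6, 2.6]. Speed limits (rad/s): [2.22, 2.22, 2.79, 2.79, 3.14, 3.14, 3.14].

### API

Orientations are given as a unit quaternion [x, y, z, w].
In Python, from rig import arm, optics, hand_in gives the robot as it stands.
- The arm moves only by the tool move_arm, never from a script. Its argument "rows" is a list of rows, each a list of 6 numbers: the shift along the world's x, y, z scaled (see below), then the turn, a rotation vector about the world's x, y, z scaled (see below). In form: [[x, y, z, wx, wy, wz], ...]. A call has 1 to 5 rows; each row shifts and turns the commanded pose from where the row before left it; what a row does not reach is not made up. The controller multiplies each number of a shift by 0.05 m and each number of a turn by 0.5 rad. A row lasts 1/10 s, in which the tool goes at most 50 mm and 8.59 degrees, less where a joint would pass 70% of its speed; a pose out of reach is approached as far as the arm can. A call with a number of a shift or a turn outside -1 to 1 is refused whole. A call with a gripper value outside its range is refused whole. "grip" is the gripper command: -1 is shut, 1 is fully open, values between are in proportion, set as the call begins (left out, the last holds). The fingers move at their own pace and stop on an object; "force" is the grip in N (left out, the last holds). Time passes only in rows, so rows that do not move let the fingers close. It gives the time, the measured TCP pose, the force and the opening at its end, in the units of the state.
- arm.state(): the state, without advancing time (a new reading comes with each control period).
- optics.capture(name): name is "scene" or "top" or "wrist"; returns the picture (384x512x3 uint8, red, green, blue); there is no depth.
- optics.camera_model(name): a dict with "camera_matrix" (3x3 intrinsics, pixels), "R" (3x3) and "t" (3): a world point X has camera coordinates R X + t; the wrist camera has in their place "hand_eye" (4x4, takes a point from camera to tool coordinates, whose origin is the TCP and whose axes are the tool frame's). Camera axes: x right, y down, z forward; pixel columns grow to the right and rows downward; lengths in m; the calibration is good to about 2 mm. A picture is of the moment at which its call begins: read the wrist's pose just before it. camera_model takes no time and is no camera call.
- hand_in(): hands the job in, once; it reports no verdict.
The state is a dict: "time": time; "joint_pos": joint angles; "joint_vel": joint speeds; "tau": joint torques, N m; "tool_pos": TCP position; "tcp_rot": TCP orientation; "contact_force": force on the tool from outside, world axes, zero at the start; "wrist_torque": the same for the moment, N m; "finger_gap": finger opening in m.
Only numpy, scipy, OpenCV 4.12 (cv2) and the standard library are available. Lean on these libraries where they do the work, as an engineer would, in place of code of your own. Each camera call takes 0.05 s, during which the arm holds its last target.

### The job

Pack the four closed paint jars into the wooden carrier, each standing upright on the floor of the pocket made for its shape and size, without tipping any over on the way. Leave the two open, empty jars standing where they are.

Things in the scene. Friction and masses are not known exactly. Their poses are not given: they have to be found in the camera images.
- jar_large: White plastic paint jar, closed, with a black blank label sleeve and a white screw-type lid. Large round one: 66 mm diameter, 62 mm high, about 0.26 kg, straight-sided. Origin: centre of its underside; z points up through the lid. Stands loose and upright on the table.
- jar_medium: White plastic paint jar, closed, with a black blank label sleeve and a white screw-type lid. Medium round one: 50 mm diameter, 66 mm high, about 0.17 kg, straight-sided. Origin: centre of its underside; z points up through the lid. Stands loose and upright on the table.
- jar_small: White plastic paint jar, closed, with a black blank label sleeve and a white screw-type lid. Small round one: 36 mm diameter, 60 mm high, about 0.08 kg, straight-sided. Origin: centre of its underside; z points up through the lid. Stands loose and upright on the table.
- jar_square: White plastic paint jar, closed, with a black blank label sleeve and a white screw-type lid. Square-bodied one with a square lid: 48 x 48 mm, 64 mm high, about 0.18 kg, straight-sided; x and y are square to its sides. Origin: centre of its underside; z points up through the lid. Stands loose and upright on the table.
- pocket_large: Plywood block with the largest round pocket, 82 mm diameter, for the large jar. Block 96 x 96 x 18 mm, fixed; pocket 14 mm deep. Origin: centre of the block's underside, 6 mm above the table and 4 mm below the pocket floor; z up, x and y along its sides. The four blocks stand 2 x 2 at 98 mm pitch in a wooden carrier tray 212 mm square, its rim below their tops; which block is at which corner varies.
- pocket_medium: Plywood block with the middle-sized round pocket, 66 mm diameter, for the medium jar. Block 96 x 96 x 18 mm, fixed; pocket 14 mm deep. Origin: centre of the block's underside, 6 mm above the table and 4 mm below the pocket floor; z up, x and y along its sides. The four blocks stand 2 x 2 at 98 mm pitch in a wooden carrier tray 212 mm square, its rim below their tops; which block is at which corner varies.
- pocket_small: Plywood block with the smallest round pocket, 52 mm diameter, for the small jar. Block 96 x 96 x 18 mm, fixed; pocket 14 mm deep. Origin: centre of the block's underside, 6 mm above the table and 4 mm below the pocket floor; z up, x and y along its sides. The four blocks stand 2 x 2 at 98 mm pitch in a wooden carrier tray 212 mm square, its rim below their tops; which block is at which corner varies.
- pocket_square: Plywood block with the square pocket, 64 x 64 mm, sides parallel to the block's sides, for the square jar. Block 96 x 96 x 18 mm, fixed; pocket 14 mm deep. Origin: centre of the block's underside, 6 mm above the table and 4 mm below the pocket floor; z up, x and y along its sides. The four blocks stand 2 x 2 at 98 mm pitch in a wooden carrier tray 212 mm square, its rim below their tops; which block is at which corner varies.
- open_round: Open, empty round jar without a lid, white with a black label sleeve: 50 mm diameter, 56 mm high, its hollow inside seen from above, about 0.06 kg. Not to be packed. Origin: centre of its underside, z up.
- open_square: Open, empty square jar without a lid, white with a black label sleeve: 48 x 48 mm, 56 mm high, its hollow inside seen from above, about 0.06 kg. Not to be packed. Origin: centre of its underside, z up, x and y square to its sides.
Not all that is in view belongs to the job. What is shaped like the jar_large but blue is not meant.

How it is judged:
By the outcome, as a careful person would: the job done as asked, in the order asked, and still so for the second after the job is handed in, with the robot touching nothing.
It also fails if it takes over 96 s, if anything falls off the work surface, if the arm or the gripper's body presses on something with over 40 N, if the wrist force passes 120 N, or if a joint passes its speed limit or range.

## Working session

There is one attempt and no reset: what is moved stays moved. The work goes in short steps, Python scripts to look and compute and a tool call to move; the robot and the scene stay as the last step left them, time stands still between calls to the robot, and variables do not carry over. Pictures are saved under pics/ and viewed, and the job is handed in when it is done.

Besides the shell and the picture viewer there is one more tool, called after "Request:" as name(argument=value, ...) on one line, values as JSON. move_arm: Moves the arm, as the interface text tells. Shifts and turns lie within -1 to 1; 1 stands for 0.05 m of shift or 0.5 rad of turn. Its arguments: {"type":"object","properties":{"rows":{"type":"array","items":{"type":"array","items":{"type":"number","minimum":-1,"maximum":1}}},"grip":{"type":"number"},"force":{"type":"number"}},"required":["rows"]}

```bash
mkdir -p pics
python3 - <<'E'
from rig import arm, optics
import cv2,json
print(arm.state())
for n in ["scene","top","wrist"]:
    im=optics.capture(n); cv2.imwrite(f"pics/{n}0.png",cv2.cvtColor(im,cv2.COLOR_RGB2BGR))
    print(n,optics.camera_model(n))
E
```

```text
{'time': 0.0, 'joint_pos': array([-1.35260115,  0.33285291, -0.0646772 ,  1.46094956,  0.0215948 ,
        1.34988676, -0.08850439]), 'joint_vel': array([ 4.81956512e-04,  6.70457840e-04,  1.38882372e-03,  4.87985128e-05,
        6.59836665e-04,  8.64484314e-05, -2.03997052e-03]), 'tau': array([-3.54102503e-04, -6.25428343e+01,  4.89718595e-02, -3.91607344e+01,
        1.61957857e-02,  9.72065114e-03, -1.62862577e-06]), 'tool_pos': array([0.1489743 , 0.60660027, 0.23052377]), 'tcp_rot': array([ 0.08443627,  0.70202324, -0.08542469,  0.70195193]), 'contact_force': array([-0.24171763,  0.63017387,  0.37805002]), 'wrist_torque': array([0.02081774, 0.01842531, 0.02120054]), 'finger_gap': 0.08530632982548018}
scene {'camera_matrix': array([[493.69721159,   0.        , 252.79440194],
       [  0.        , 493.69721159, 184.4241413 ],
       [  0.        ,   0.        ,   1.        ]]), 'R': array([[ 0.64137498,  0.76712817, -0.01234927],
       [ 0.64703646, -0.54947899, -0.52859876],
       [-0.41228866,  0.33103959, -0.84878198]]), 't': array([-0.26615566, -0.2400688 ,  1.35867657])}
top
[... 210 characters left out ...]
7,  0.00422477],
       [-0.99777571, -0.0039903 , -0.06654102],
       [ 0.06655682, -0.00396802, -0.99777475]]), 't': array([-0.0029106 ,  0.44872899,  1.34290359])}
wrist {'camera_matrix': array([[332.3465081 ,   0.        , 256.59619439],
       [  0.        , 332.3465081 , 190.76775416],
       [  0.        ,   0.        ,   1.        ]]), 'hand_eye': array([[ 7.87484607e-04, -2.65178543e-01,  9.64199005e-01,
        -1.42788953e-01],
       [ 9.99999673e-01,  3.19959737e-05, -8.07924194e-04,
         7.70875514e-04],
       [ 1.83393674e-04,  9.64199326e-01,  2.65178481e-01,
        -6.75393347e-02],
       [ 0.00000000e+00,  0.00000000e+00,  0.00000000e+00,
         1.00000000e+00]])}
```

View pics/top0.png

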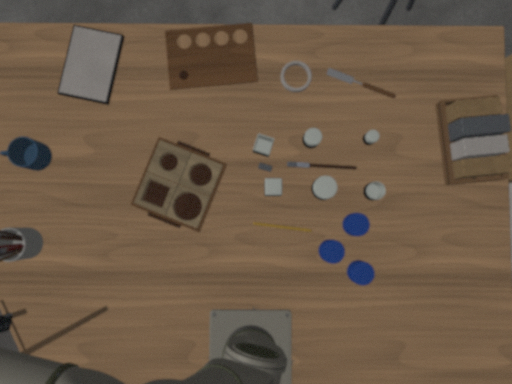

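View pics/scene0.png

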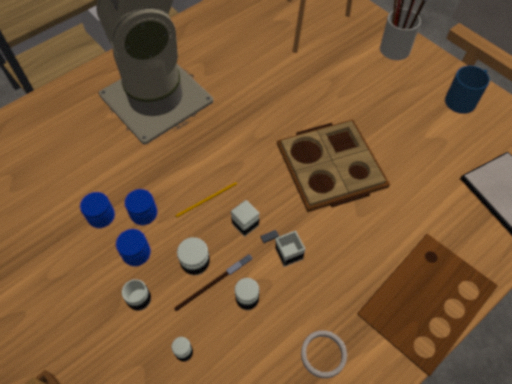

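View pics/wrist0.png

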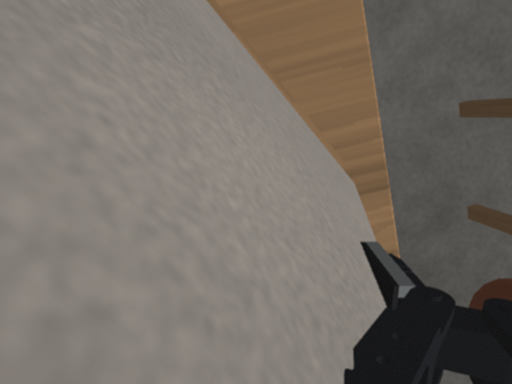

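Run:
```python
import cv2
t=cv2.imread("pics/top0.png"); s=cv2.imread("pics/scene0.png")
cv2.imwrite("pics/topz.png",cv2.resize(t[110:240,120:400],None,fx=2.85,fy=2.85,interpolation=cv2.INTER_CUBIC))
cv2.imwrite("pics/scenez.png",cv2.resize(s[110:370,70:400],None,fx=2.3,fy=2.3,interpolation=cv2.INTER_CUBIC))
```

```text
(no output)
```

View pics/topz.png

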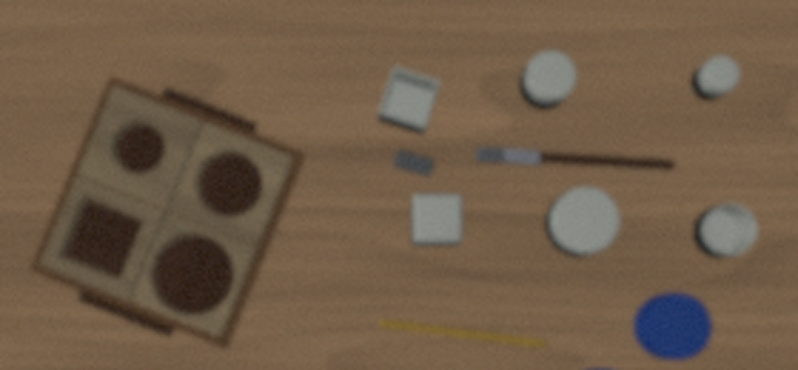

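View pics/scenez.png

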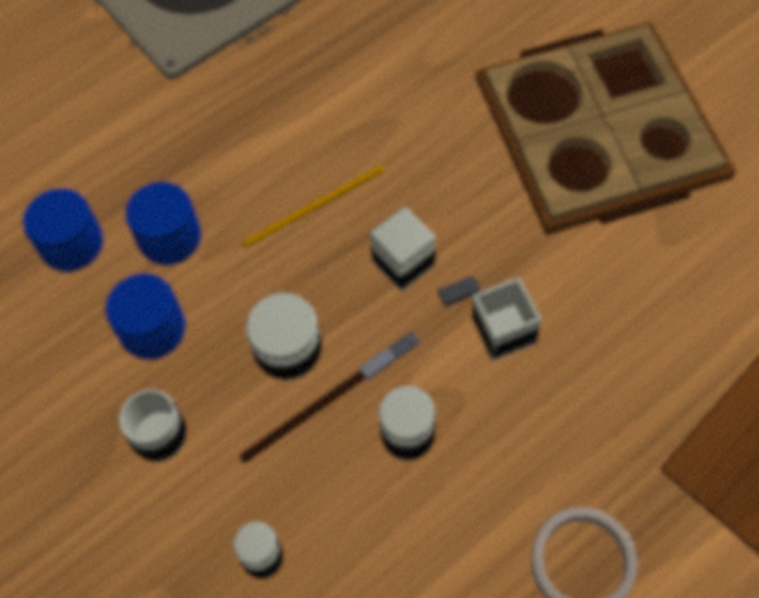

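```bash
cat > h.py <<'E'
import numpy as np, cv2
from rig import arm, optics
def ray(cam,uv,z):
    m=optics.camera_model(cam); K=m["camera_matrix"];R=m["R"];t=m["t"]
    d=R.T@np.linalg.inv(K)@np.array([uv[0],uv[1],1.]); c=-R.T@t
    return c+d*(z-c[2])/d[2]
def proj(cam,X):
    m=optics.camera_model(cam); p=m["camera_matrix"]@(m["R"]@np.asarray(X)+m["t"]); return p[:2]/p[2]
def img(cam,name):
    a=cv2.cvtColor(optics.capture(cam),cv2.COLOR_RGB2BGR); cv2.imwrite(f"pics/{name}.png",a); return a
E
python3 - <<'E'
from h import *
for cam in ["top","scene"]:
    im=cv2.imread(f"pics/{cam}0.png"); hsv=cv2.cvtColor(im,cv2.COLOR_BGR2HSV)
    m=((hsv[...,2]>120)&(hsv[...,1]<50)).astype(np.uint8)
    n,l,s,c=cv2.connectedComponentsWithStats(m)
    for i in range(1,n):
        if 60<s[i,4]<2000:
            cnt=max(cv2.findContours((l==i).astype(np.uint8),0,2)[0],key=len)
            print(cam,"white",c[i].round(1),s[i], ray(cam,c[i],.06).round(4)[:2],cv2.minAreaRect(cnt))
    if cam=="top":
        d=((hsv[...,2]<75)).astype(np.uint8); d[:,:130]=0;d[:,230:]=0;d[:130]=0;d[235:]=0
        n,l,s,c=cv2.connectedComponentsWithStats(d)
        for i in range(1,n):
            if s[i,4]>40: print("dark",c[i].round(1),s[i],ray(cam,c[i],.024).round(4)[:2])
E
```

```text
top white [312.9 135.7] [305 128  17  16 236] [ 0.6034 -0.1736] ((313.0, 135.5), (15.0, 16.0), 90.0)
top white [372.3 135.3] [366 130  14  12 129] [ 0.6053 -0.3396] ((372.5, 135.5), (11.0, 13.0), 90.0)
top white [499.2 143.3] [492 136  15  16 126] [ 0.5844 -0.6937] ((499.0, 143.5), (15.0, 14.0), 90.0)
top white [262.8 145.7] [253 138  19  16 205] [ 0.5746 -0.034 ] ((262.70001220703125, 145.40000915527344), (17.39252471923828, 12.332881927490234), 18.43494987487793)
top white [469.4 147. ] [451 138  41  20 422] [ 0.5735 -0.6101] ((471.4054260253906, 146.4324188232422), (15.453502655029297, 40.442142486572266), 80.53767395019531)
top white [325.1 186.4] [313 175  25  23 427] [ 0.4616 -0.2066] ((325.1000061035156, 186.20001220703125), (23.084627151489258, 22.452171325683594), 18.43494987487793)
top white [272.4 185.6] [264 178  17  17 255] [ 0.4633 -0.0606] ((272.0, 186.0), (16.0, 16.0), 90.0)
top white [376.1 190.7] [367 183  19  16 222] [ 0.4503 -0.3478] ((376.0, 190.5), (18.0, 15.0), 0.0)
top white [510.5 206.9] [509 184   3  51  90] [ 0.4068 -0.7196] ((510.0, 209.0), (50.0, 2.0), 90
[... 873 characters left out ...]
 [ 0.4631 -0.2068] ((192.5, 251.0), (26.0, 29.0), 90.0)
scene white [246.6 289.1] [235 278  24  23 409] [ 0.6024 -0.1721] ((246.2647247314453, 289.058837890625), (21.585670471191406, 22.79834747314453), 75.96376037597656)
scene white [133.7 294.2] [122 282  25  21 262] [ 0.4632 -0.3537] ((133.6991424560547, 293.0830993652344), (24.195009231567383, 18.306840896606445), 15.52410888671875)
scene white [323.8 353.6] [302 331  44  45 361] [ 0.7944 -0.1412] ((323.6538391113281, 353.26922607421875), (44.65336608886719, 41.87986755371094), 33.690067291259766)
scene white [180.6 345.7] [172 337  18  18 247] [ 0.6079 -0.3404] ((180.49998474121094, 346.0), (16.26345443725586, 17.677669525146484), 45.0)
```

Run:
```python
from h import *
from scipy.spatial.transform import Rotation as R
s=arm.state(); print(R.from_quat(s["tcp_rot"]).as_matrix().round(3))
for n,X in dict(large=(.462,-.207,.062),sq=(.463,-.061,.064),pl=(.407,.179,.024),ps=(.534,.235,.024),pm=(.498,.1435,.024),pq=(.4436,.270,.024)).items(): print(n,proj("scene",X).round(1))
im=cv2.imread("pics/scene0.png"); hsv=cv2.cvtColor(im,cv2.COLOR_BGR2HSV)
d=((hsv[...,2]<75)).astype(np.uint8); d[:,:270]=0;d[:,395:]=0;d[:115]=0;d[210:]=0
n,l,st,c=cv2.connectedComponentsWithStats(d)
for i in range(1,n):
    if st[i,4]>40: print("dark",c[i].round(1),st[i],ray("scene",c[i],.024).round(4)[:2],ray("scene",c[i],.010).round(4)[:2])
```

```text
[[-0.     0.238  0.971]
 [-0.001  0.971 -0.238]
 [-1.    -0.001  0.   ]]
large [191.8 250.4]
sq [245.2 211.2]
pl [305.7 149.2]
ps [358.6 169.4]
pm [321.  180.5]
pq [342.1 139.2]
dark [313.9 128.6] [297 124  35  11  73] [0.373  0.2393] [0.3658 0.2479]
dark [342.1 139.6] [327 128  31  24 481] [0.4447 0.269 ] [0.4385 0.278 ]
dark [306.1 150.6] [291 138  31  26 600] [0.4106 0.1768] [0.404  0.1846]
dark [358.8 170.1] [349 162  20  17 272] [0.5356 0.2339] [0.5307 0.2425]
dark [321.1 181.3] [309 170  25  23 443] [0.4999 0.1421] [0.4945 0.1494]
dark [362.7 188.8] [347 184  33  10  42] [0.5783 0.2023] [0.574  0.2105]
dark [347.8 198.3] [306 185  82  25 331] [0.5739 0.1568] [0.5695 0.1643]
```

Request:
move_arm(rows=[[0.6, -0.7, 0, 0, 0, 0], [0.6, -0.7, 0, 0, 0, 0], [0.6, -0.7, 0, 0, 0, 0], [0.6, -0.7, 0, 0, 0, 0], [0.6, -0.7, 0, 0, 0, 0]], grip=1, force=40)

```text
time: 0.65
tool_pos: [0.3, 0.4303, 0.2312]
tcp_rot: [0.085, 0.702, -0.085, 0.702]
contact_force: [0.3, 1.0, 0.0]
finger_gap: 0.0852
```

Request:
move_arm(rows=[[0.6, -0.7, 0, 0, 0, 0], [0.6, -0.7, 0, 0, 0, 0], [0.6, -0.7, 0, 0, 0, 0], [0.6, -0.7, 0, 0, 0, 0], [0.6, -0.7, 0, 0, 0, 0]])

```text
time: 1.15
tool_pos: [0.4499, 0.2553, 0.2314]
tcp_rot: [0.085, 0.702, -0.085, 0.702]
contact_force: [0.8, 1.3, 0.2]
finger_gap: 0.0855
```

Request:
move_arm(rows=[[0.05, -0.7, 0, 0, 0, 0.12], [0.05, -0.7, 0, 0, 0, 0.12], [0.05, -0.7, 0, 0, 0, 0.12], [0.05, -0.7, -0.2, 0, 0, 0.12], [0.06, -0.7, -0.2, 0, 0, 0]])

```text
time: 1.65
tool_pos: [0.462, 0.0806, 0.2112]
tcp_rot: [-0.0, 0.707, 0.001, 0.707]
contact_force: [0.2, 0.3, 0.0]
finger_gap: 0.0853
```

Request:
move_arm(rows=[[0, -0.7, -0.4, 0, 0, 0], [0, -0.7, -0.4, 0, 0, 0], [0, -0.7, -0.4, 0, 0, 0], [0, -0.7, -0.4, 0, 0, 0], [0, 0, 0, 0, 0, 0]])

```text
time: 2.15
tool_pos: [0.4599, -0.0626, 0.1291]
tcp_rot: [0.002, 0.708, -0.003, 0.706]
contact_force: [-0.5, -0.2, 0.2]
finger_gap: 0.0856
```

Run:
```python
from h import *
s=arm.state(); print(s["tool_pos"],s["tcp_rot"],s["joint_pos"].round(2)); img("wrist","w1")
```

```text
[ 0.45992771 -0.06264537  0.12911807] [ 0.00191622  0.70840422 -0.00302312  0.70579788] [-0.51  0.06  0.56  2.02 -0.03  1.08  1.64]
```

View pics/w1.png

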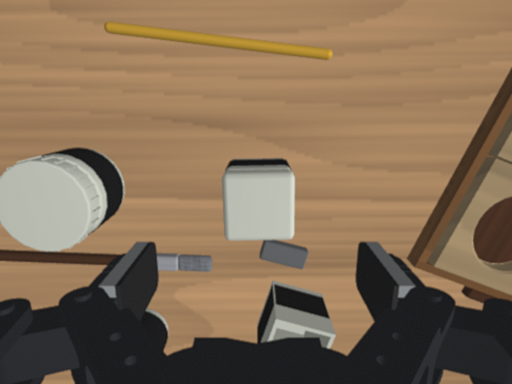

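```bash
cat >> h.py <<'E'
from scipy.spatial.transform import Rotation as Ro
def wray(s,uv,z):
    m=optics.camera_model("wrist"); T=np.eye(4);T[:3,:3]=Ro.from_quat(s["tcp_rot"]).as_matrix();T[:3,3]=s["tool_pos"]
    G=T@m["hand_eye"]; d=G[:3,:3]@np.linalg.inv(m["camera_matrix"])@np.array([uv[0],uv[1],1.]); c=G[:3,3]
    return c+d*(z-c[2])/d[2]
E
python3 - <<'E'
from h import *
s=arm.state()
for p in [(259,204),(225,174),(293,173),(294,240),(225,240)]: print(wray(s,p,.063))
print(wray(s,(52,200),.062))
E
```

```text
[ 0.46013304 -0.05798334  0.063     ]
[ 0.4397078  -0.07989921  0.063     ]
[ 0.43925957 -0.03595661  0.063     ]
[ 0.4859953  -0.03417364  0.063     ]
[ 0.48578606 -0.08128991  0.063     ]
[ 0.45702466 -0.19546152  0.062     ]
```

Request:
move_arm(rows=[[0.04, 0.05, -0.4, 0, 0, 0], [0, 0, -0.4, 0, 0, 0], [0, 0, -0.4, 0, 0, 0], [0, 0, -0.4, 0, 0, 0], [0, 0, -0.4, 0, 0, 0]])

```text
time: 2.7
tool_pos: [0.4645, -0.0543, 0.0309]
tcp_rot: [-0.0, 0.707, 0.001, 0.707]
contact_force: [-0.2, -0.0, -0.4]
finger_gap: 0.0852
```

Request:
move_arm(rows=[[0, 0, 0, 0, 0, 0], [0, 0, 0, 0, 0, 0], [0, 0, 0, 0, 0, 0], [0, 0, 0, 0, 0, 0], [0, 0, 0, 0, 0, 0]], grip=-1)

```text
time: 3.2
tool_pos: [0.4651, -0.0553, 0.0326]
tcp_rot: [0.0, 0.706, 0.0, 0.708]
contact_force: [-1.3, 0.1, 7.8]
finger_gap: 0.0473
```

Request:
move_arm(rows=[[0, 0, 0.2, 0, 0, 0], [0, 0, 0.5, 0, 0, 0], [0, 0, 0.6, 0, 0, 0], [0, 0, 0.6, 0, 0, 0], [0, 0, 0.6, 0, 0, 0]])

```text
time: 3.7
tool_pos: [0.4637, -0.0557, 0.1583]
tcp_rot: [0.001, 0.707, -0.0, 0.707]
contact_force: [0.1, 0.2, -1.3]
finger_gap: 0.0479
```

Request:
move_arm(rows=[[0, 0.3, 0, 0, 0, -0.1], [0, 0.5, 0, 0, 0, -0.13], [-0.1, 0.6, 0, 0, 0, -0.13], [-0.1, 0.6, 0, 0, 0, -0.13], [-0.1, 0.6, 0, 0, 0, -0.13]])

```text
time: 4.2
tool_pos: [0.4486, 0.0754, 0.1572]
tcp_rot: [0.111, 0.698, -0.11, 0.699]
contact_force: [0.4, 0.5, -1.6]
finger_gap: 0.0473
```

Request:
move_arm(rows=[[-0.1, 0.6, 0, 0, 0, -0.13], [0, 0.6, 0, 0, 0, 0], [0, 0.6, 0, 0, 0, 0], [0, 0.6, 0, 0, 0, 0], [0, 0.6, 0, 0, 0, 0]])

```text
time: 4.7
tool_pos: [0.4438, 0.2255, 0.1572]
tcp_rot: [0.132, 0.694, -0.132, 0.695]
contact_force: [0.5, 0.3, -1.6]
finger_gap: 0.0475
```

Request:
move_arm(rows=[[0, 0.6, 0, 0, 0, 0], [0, 0.3, 0, 0, 0, 0], [0, 0, 0, 0, 0, 0], [0, 0, 0, 0, 0, 0]])

```text
time: 5.1
tool_pos: [0.4442, 0.2684, 0.1565]
tcp_rot: [0.132, 0.695, -0.133, 0.695]
contact_force: [-0.0, -0.2, -1.3]
finger_gap: 0.0473
```

Run:
```python
from h import *
s=arm.state(); print(s["tool_pos"],Ro.from_quat(s["tcp_rot"]).as_matrix()[:,1],s["joint_pos"].round(2),s["finger_gap"]); img("wrist","w2")
```

```text
[0.44420453 0.26839486 0.15653192] [ 3.67593853e-01  9.29986204e-01 -6.47192374e-04] [-0.87  0.15  0.26  1.85 -0.04  1.14  0.6 ] 0.047299066824494446
```

View pics/w2.png

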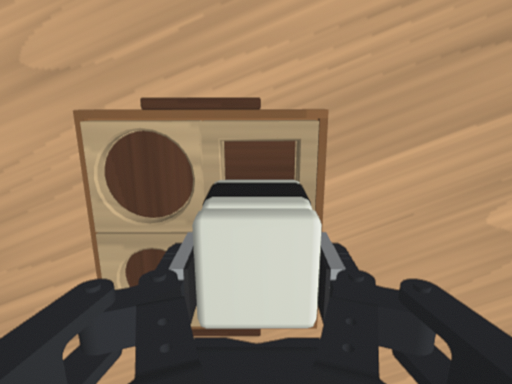

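Run:
```python
from h import *
s=arm.state(); y=Ro.from_quat(s["tcp_rot"]).as_matrix()[:,1][:2]; x=np.array([y[1],-y[0]])
for p in [(222,141),(299,141),(149,174),(78,112),(326,112)]:
    w=wray(s,p,.024)[:2]; print(p,w.round(4),"rel TCP x,y:",((w-s["tool_pos"][:2])@np.array([x,y]).T).round(4))
# jar lid edges
for p in [(200,200),(318,200),(318,326),(197,326)]:
    w=wray(s,p,.156-.032+.064)[:2]; print(p,((w-s["tool_pos"][:2])@np.array([x,y]).T).round(4))
```

```text
(222, 141) [0.4019 0.2545] rel TCP x,y: [-0.0344 -0.0281]
(299, 141) [0.4253 0.3136] rel TCP x,y: [-0.0344  0.0354]
(149, 174) [0.4047 0.186 ] rel TCP x,y: [-0.0066 -0.0908]
(78, 112) [0.3377 0.1556] rel TCP x,y: [-0.0578 -0.1437]
(326, 112) [0.4114 0.3416] rel TCP x,y: [-0.0577  0.0564]
(200, 200) [-0.0337 -0.0192]
(318, 200) [-0.0337  0.0221]
(318, 326) [0.0178 0.0246]
(197, 326) [ 0.0179 -0.0227]
```

Request:
move_arm(rows=[[0.05, 0.04, -0.4, 0, 0, 0], [0, 0, -0.5, 0, 0, 0], [0, 0, -0.5, 0, 0, 0], [0, 0, -0.4, 0, 0, 0], [0, 0, -0.2, 0, 0, 0]])

```text
time: 5.65
tool_pos: [0.4461, 0.2695, 0.0549]
tcp_rot: [0.132, 0.695, -0.133, 0.694]
contact_force: [-0.2, -0.6, -1.1]
finger_gap: 0.0476
```

Request:
move_arm(rows=[[0, 0, -0.14, 0, 0, 0], [0, 0, -0.1, 0, 0, 0], [0, 0, 0, 0, 0, 0]])

```text
time: 5.95
tool_pos: [0.4467, 0.2713, 0.0444]
tcp_rot: [0.132, 0.695, -0.132, 0.695]
contact_force: [0.2, -0.2, -1.8]
finger_gap: 0.0474
```

Release slightly lower, opening partially (~62 mm).

Request:
move_arm(rows=[[0, 0, -0.03, 0, 0, 0], [0, 0, 0, 0, 0, 0]])

```text
time: 6.15
tool_pos: [0.4468, 0.2717, 0.0433]
tcp_rot: [0.132, 0.694, -0.132, 0.695]
contact_force: [0.3, 0.1, -1.0]
finger_gap: 0.0473
```

Request:
move_arm(rows=[[0, 0, 0, 0, 0, 0], [0, 0, 0, 0, 0, 0], [0, 0, 0, 0, 0, 0], [0, 0, 0, 0, 0, 0]], grip=0.45)

```text
time: 6.55
tool_pos: [0.4466, 0.2716, 0.043]
tcp_rot: [0.132, 0.695, -0.132, 0.695]
contact_force: [0.2, -0.3, 0.4]
finger_gap: 0.0619
```

Request:
move_arm(rows=[[0, 0, 0.3, 0, 0, 0], [0, 0, 0.6, 0, 0, 0], [0, 0, 0.6, 0, 0, 0], [0, 0, 0.6, 0, 0, 0], [0, 0, 0.6, 0, 0, 0]])

```text
time: 7.05
tool_pos: [0.4464, 0.2714, 0.1792]
tcp_rot: [0.132, 0.695, -0.132, 0.695]
contact_force: [0.7, -0.0, -1.1]
finger_gap: 0.0618
```

Run:
```python
from h import *
s=arm.state(); print(s["tool_pos"],s["finger_gap"]); img("wrist","w3")
```

```text
[0.44644498 0.2713604  0.17916919] 0.061813349327097714
```

View pics/w3.png

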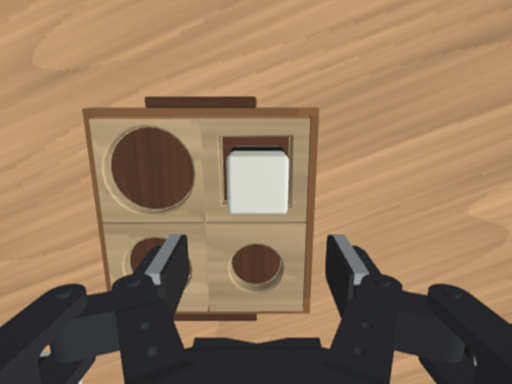

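Run:
```python
from h import *
s=arm.state()
for n,p in dict(large=(152,168),small=(256,264),sqbl=(222,136),sqbr=(291,136)).items(): print(n,wray(s,p,.024).round(4), wray(s,p,.022).round(4))
print("lid",wray(s,(259,183),.074).round(4))
```

```text
large [0.4079 0.186  0.024 ] [0.4081 0.1852 0.022 ]
small [0.535  0.2393 0.024 ] [0.536  0.2389 0.022 ]
sqbl [0.4047 0.2578 0.024 ] [0.4048 0.2576 0.022 ]
sqbr [0.4277 0.3158 0.024 ] [0.4279 0.3159 0.022 ]
lid [0.4458 0.2769 0.074 ]
```

Request:
move_arm(rows=[[0, -0.5, 0, 0, 0, 0], [0.06, -0.8, 0, 0, 0, 0], [0.06, -0.8, 0, 0, 0, 0], [0.06, -0.8, 0, 0, 0, 0], [0.06, -0.8, 0, 0, 0, 0]], grip=1)

```text
time: 7.6
tool_pos: [0.4585, 0.0849, 0.1779]
tcp_rot: [0.132, 0.695, -0.132, 0.695]
contact_force: [0.7, 0.3, -0.1]
finger_gap: 0.0854
```

Request:
move_arm(rows=[[0.06, -0.8, 0, 0, 0, 0], [0, -0.8, 0, 0, 0, 0], [0, -0.8, 0, 0, 0, 0], [0, -0.8, 0, 0, 0, 0], [0, -0.8, 0, 0, 0, 0]])

```text
time: 8.1
tool_pos: [0.4613, -0.1151, 0.178]
tcp_rot: [0.132, 0.694, -0.132, 0.695]
contact_force: [0.5, -0.2, 0.2]
finger_gap: 0.0859
```

Request:
move_arm(rows=[[0, -0.8, 0, 0, 0, 0], [0, -0.8, 0, 0, 0, 0], [0, -0.3, 0, 0, 0, 0], [0, 0, 0, 0, 0, 0], [0, 0, 0, 0, 0, 0]])

```text
time: 8.6
tool_pos: [0.4615, -0.208, 0.1776]
tcp_rot: [0.132, 0.695, -0.132, 0.694]
contact_force: [-0.5, 1.0, 0.2]
finger_gap: 0.0852
```

Run:
```python
from h import *
s=arm.state(); print(s["tool_pos"],s["tcp_rot"],s["finger_gap"],s["joint_pos"].round(2)); img("wrist","w4"); img("top","t4")
```

```text
[ 0.4615093  -0.20801033  0.17760919] [ 0.13225256  0.69479844 -0.13208506  0.69449112] 0.08521459231346276 [-0.35  0.11  0.74  1.87 -0.08  1.18  1.61]
```

View pics/w4.png

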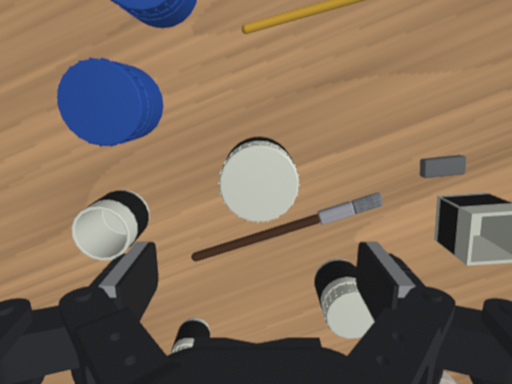

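View pics/t4.png

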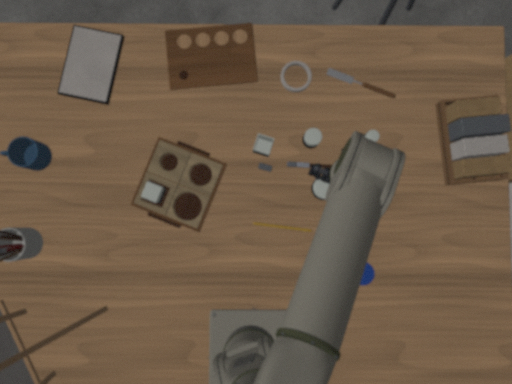

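Run:
```python
from h import *
s=arm.state()
print(wray(s,(259,181),.062).round(4), wray(s,(348,308),.066).round(4),wray(s,(105,232),.056).round(4))
```

```text
[ 0.4584 -0.2031  0.062 ] [ 0.5931 -0.1717  0.066 ] [ 0.4534 -0.3424  0.056 ]
```

Request:
move_arm(rows=[[-0.01, 0.06, -0.4, 0, 0, 0], [0, 0, -0.6, 0, 0, 0], [0, 0, -0.6, 0, 0, 0], [0, 0, -0.5, 0, 0, 0], [0, 0, -0.4, 0, 0, 0]])

```text
time: 9.2
tool_pos: [0.4609, -0.2038, 0.0514]
tcp_rot: [0.132, 0.695, -0.131, 0.694]
contact_force: [-0.3, 0.8, 0.9]
finger_gap: 0.0856
```

Request:
move_arm(rows=[[0, 0, -0.3, 0, 0, 0], [0, 0, -0.26, 0, 0, 0], [0, 0, 0, 0, 0, 0]])

```text
time: 9.5
tool_pos: [0.4604, -0.2048, 0.0237]
tcp_rot: [0.132, 0.695, -0.132, 0.694]
contact_force: [0.0, -0.2, -0.4]
finger_gap: 0.0852
```

Request:
move_arm(rows=[[0, 0, 0, 0, 0, 0], [0, 0, 0, 0, 0, 0], [0, 0, 0, 0, 0, 0], [0, 0, 0, 0, 0, 0], [0, 0, 0, 0, 0, 0]], grip=-1)

```text
time: 10.0
tool_pos: [0.4618, -0.2058, 0.0259]
tcp_rot: [0.132, 0.694, -0.132, 0.695]
contact_force: [-1.8, 0.7, 6.9]
finger_gap: 0.0653
```

Request:
move_arm(rows=[[0, 0, 0.2, 0, 0, 0], [0, 0, 0.5, 0, 0, 0], [0, 0, 0.7, 0, 0, 0], [0, 0, 0.7, 0, 0, 0], [0, 0.2, 0.6, 0, 0, 0]])

```text
time: 10.5
tool_pos: [0.4607, -0.1969, 0.1622]
tcp_rot: [0.133, 0.694, -0.133, 0.695]
contact_force: [1.6, 0.4, -1.8]
finger_gap: 0.0649
```

Request:
move_arm(rows=[[0, 0.5, 0, 0, 0, 0], [0, 0.7, 0, 0, 0, 0], [-0.1, 0.7, 0, 0, 0, 0], [-0.1, 0.7, 0, 0, 0, 0], [-0.1, 0.7, 0, 0, 0, 0]])

```text
time: 11.0
tool_pos: [0.4455, -0.0294, 0.1605]
tcp_rot: [0.132, 0.694, -0.132, 0.695]
contact_force: [0.7, 0.1, -3.5]
finger_gap: 0.0652
```

Request:
move_arm(rows=[[-0.1, 0.7, 0, 0, 0, 0], [-0.1, 0.7, 0, 0, 0, 0], [-0.1, 0.7, 0, 0, 0, 0], [-0.1, 0.7, 0, 0, 0, 0], [-0.1, 0.7, 0, 0, 0, 0]])

```text
time: 11.5
tool_pos: [0.4206, 0.1456, 0.1605]
tcp_rot: [0.132, 0.694, -0.132, 0.695]
contact_force: [0.2, -0.3, -2.6]
finger_gap: 0.0649
```

Request:
move_arm(rows=[[-0.1, 0.5, 0, 0, 0, 0], [-0.1, 0.2, 0, 0, 0, 0], [0, 0, 0, 0, 0, 0], [0, 0, 0, 0, 0, 0]])

```text
time: 11.9
tool_pos: [0.4113, 0.1783, 0.16]
tcp_rot: [0.132, 0.694, -0.133, 0.695]
contact_force: [0.4, -0.1, -3.6]
finger_gap: 0.0651
```

Run:
```python
from h import *
s=arm.state(); print(s["tool_pos"],s["tcp_rot"],s["finger_gap"],s["joint_pos"].round(2)); img("wrist","w5")
```

```text
[0.41127658 0.17826742 0.16004264] [ 0.13236175  0.6944906  -0.13251241  0.6946968 ] 0.0650801117197394 [-0.83 -0.02  0.32  2.01  0.01  1.14  0.68]
```

View pics/w5.png

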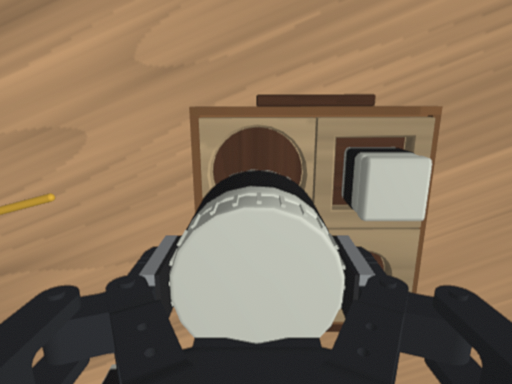

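Run:
```python
from h import *
s=arm.state(); y=Ro.from_quat(s["tcp_rot"]).as_matrix()[:,1][:2]; x=np.array([y[1],-y[0]])
for p in [(257,125),(209,172),(305,172)]:
    w=wray(s,p,.024)[:2]; print(p,w.round(4),((w-s["tool_pos"][:2])@np.array([x,y]).T).round(4))
```

```text
(257, 125) [0.3679 0.1961] [-0.0472  0.0008]
(209, 172) [0.3895 0.1433] [-0.0076 -0.0403]
(305, 172) [0.4199 0.2198] [-0.0076  0.0419]
```

Request:
move_arm(rows=[[-0.07, 0.05, -0.4, 0, 0, 0], [0, 0, -0.5, 0, 0, 0], [0, 0, -0.5, 0, 0, 0], [0, 0, -0.4, 0, 0, 0], [0, 0, -0.3, 0, 0, 0]])

```text
time: 12.45
tool_pos: [0.4076, 0.1802, 0.0538]
tcp_rot: [0.133, 0.695, -0.133, 0.694]
contact_force: [-0.6, 0.5, -2.5]
finger_gap: 0.0652
```

Request:
move_arm(rows=[[0, 0, -0.2, 0, 0, 0], [0, 0, -0.14, 0, 0, 0], [0, 0, 0, 0, 0, 0], [0, 0, 0, 0, 0, 0]])

```text
time: 12.85
tool_pos: [0.408, 0.182, 0.0384]
tcp_rot: [0.132, 0.694, -0.132, 0.695]
contact_force: [-0.4, -0.2, -2.1]
finger_gap: 0.0651
```

Request:
move_arm(rows=[[0, 0, -0.04, 0, 0, 0], [0, 0, 0, 0, 0, 0]])

```text
time: 13.05
tool_pos: [0.4077, 0.1822, 0.0361]
tcp_rot: [0.132, 0.695, -0.132, 0.695]
contact_force: [-0.0, -0.5, -3.6]
finger_gap: 0.065
```

Request:
move_arm(rows=[[0, 0, 0, 0, 0, 0], [0, 0, 0, 0, 0, 0], [0, 0, 0, 0, 0, 0]], grip=0.8)

```text
time: 13.35
tool_pos: [0.4078, 0.1822, 0.0361]
tcp_rot: [0.132, 0.695, -0.132, 0.695]
contact_force: [0.4, -0.5, -0.6]
finger_gap: 0.0766
```

Request:
move_arm(rows=[[0, 0, 0.3, 0, 0, 0], [0, 0, 0.6, 0, 0, 0], [0, 0, 0.7, 0, 0, 0], [0, 0, 0.7, 0, 0, 0], [0, 0, 0.6, 0, 0, 0]])

```text
time: 13.85
tool_pos: [0.4077, 0.182, 0.1829]
tcp_rot: [0.133, 0.694, -0.132, 0.695]
contact_force: [0.3, 0.6, 0.3]
finger_gap: 0.0766
```

Run:
```python
from h import *
s=arm.state(); print(s["tool_pos"],s["finger_gap"]); img("wrist","w6")
```

```text
[0.4077338  0.18199414 0.18289854] 0.07655567829692467
```

View pics/w6.png

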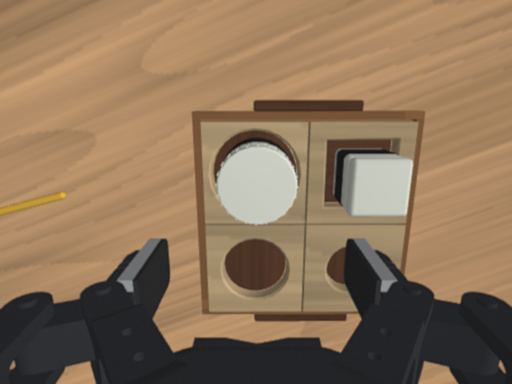

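Request:
move_arm(rows=[[0.2, -0.4, 0, 0, 0, 0], [0.35, -0.65, 0, 0, 0, 0], [0.35, -0.65, 0, 0, 0, 0], [0.35, -0.65, 0, 0, 0, 0], [0.35, -0.65, 0, 0, 0, 0]], grip=1)

```text
time: 14.4
tool_pos: [0.4881, 0.0306, 0.1809]
tcp_rot: [0.132, 0.694, -0.132, 0.695]
contact_force: [0.4, 0.6, -0.0]
finger_gap: 0.0853
```

Request:
move_arm(rows=[[0.35, -0.65, 0, 0, 0, 0], [0.35, -0.65, 0, 0, 0, 0], [0.35, -0.65, 0, 0, 0, 0], [0.35, -0.65, 0, 0, 0, 0], [0.35, -0.65, 0, 0, 0, 0]])

```text
time: 14.9
tool_pos: [0.5757, -0.1317, 0.1807]
tcp_rot: [0.132, 0.695, -0.132, 0.695]
contact_force: [0.4, 0.7, 0.7]
finger_gap: 0.0855
```

Request:
move_arm(rows=[[0.35, -0.65, 0, 0, 0, 0], [0.15, -0.3, 0, 0, 0, 0], [0, 0, 0, 0, 0, 0], [0, 0, 0, 0, 0, 0]])

```text
time: 15.3
tool_pos: [0.5999, -0.1778, 0.1804]
tcp_rot: [0.132, 0.695, -0.132, 0.694]
contact_force: [-0.6, 0.8, -0.9]
finger_gap: 0.0852
```

Run:
```python
from h import *
s=arm.state(); print(s["tool_pos"],s["tcp_rot"],s["finger_gap"],s["joint_pos"].round(2)); img("wrist","w7")
```

```text
[ 0.59985246 -0.1777661   0.18041022] [ 0.13220828  0.69488951 -0.13216405  0.69439341] 0.0851936323699235 [-0.28  0.42  0.65  1.56 -0.26  1.26  1.6 ]
```

View pics/w7.png

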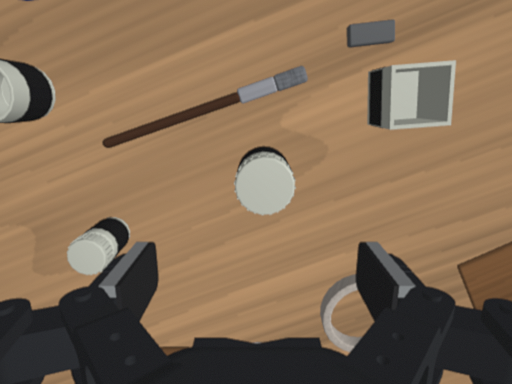

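Run:
```python
from h import *
s=arm.state()
print(wray(s,(265,184),.066).round(4), wray(s,(92,252),.06).round(4))
```

```text
[ 0.6002 -0.1694  0.066 ] [ 0.6034 -0.331   0.06  ]
```

Request:
move_arm(rows=[[0.02, 0.13, -0.4, 0, 0, 0], [0, 0, -0.6, 0, 0, 0], [0, 0, -0.6, 0, 0, 0], [0, 0, -0.5, 0, 0, 0], [0, 0, -0.4, 0, 0, 0]])

```text
time: 15.85
tool_pos: [0.6005, -0.1694, 0.0544]
tcp_rot: [0.132, 0.695, -0.131, 0.694]
contact_force: [1.1, -0.3, 0.6]
finger_gap: 0.0854
```

Request:
move_arm(rows=[[0, 0, -0.3, 0, 0, 0], [0, 0, -0.26, 0, 0, 0], [0, 0, 0, 0, 0, 0]])

```text
time: 16.15
tool_pos: [0.6003, -0.1706, 0.0265]
tcp_rot: [0.132, 0.695, -0.132, 0.694]
contact_force: [-0.5, 0.1, 0.1]
finger_gap: 0.0851
```

Request:
move_arm(rows=[[0, 0, 0, 0, 0, 0], [0, 0, 0, 0, 0, 0], [0, 0, 0, 0, 0, 0], [0, 0, 0, 0, 0, 0], [0, 0, 0, 0, 0, 0]], grip=-1)

```text
time: 16.65
tool_pos: [0.6018, -0.1718, 0.029]
tcp_rot: [0.132, 0.694, -0.132, 0.695]
contact_force: [-1.0, 0.8, 7.1]
finger_gap: 0.0489
```

Request:
move_arm(rows=[[0, 0, 0.2, 0, 0, 0], [0, 0, 0.5, 0, 0, 0], [0, 0, 0.7, 0, 0, 0], [0, 0, 0.7, 0, 0, 0], [0, 0.2, 0.6, 0, 0, 0]])

```text
time: 17.15
tool_pos: [0.6007, -0.1632, 0.1655]
tcp_rot: [0.133, 0.694, -0.133, 0.695]
contact_force: [0.1, -0.0, -1.2]
finger_gap: 0.0494
```

Request:
move_arm(rows=[[-0.1, 0.4, 0, 0, 0, 0], [-0.2, 0.6, 0, 0, 0, 0], [-0.2, 0.6, 0, 0, 0, 0], [-0.2, 0.6, 0, 0, 0, 0], [-0.2, 0.6, 0, 0, 0, 0]])

```text
time: 17.65
tool_pos: [0.5554, -0.0205, 0.1634]
tcp_rot: [0.132, 0.695, -0.132, 0.695]
contact_force: [1.0, 1.0, -1.6]
finger_gap: 0.049
```

Request:
move_arm(rows=[[-0.2, 0.6, 0, 0, 0, 0], [-0.2, 0.6, 0, 0, 0, 0], [-0.2, 0.6, 0, 0, 0, 0], [-0.2, 0.6, 0, 0, 0, 0], [-0.2, 0.6, 0, 0, 0, 0]])

```text
time: 18.15
tool_pos: [0.5054, 0.1294, 0.1635]
tcp_rot: [0.132, 0.695, -0.132, 0.695]
contact_force: [0.9, -0.1, -0.6]
finger_gap: 0.0493
```

Request:
move_arm(rows=[[-0.1, 0.3, 0, 0, 0, 0], [0, 0, 0, 0, 0, 0], [0, 0, 0, 0, 0, 0]])

```text
time: 18.45
tool_pos: [0.5012, 0.143, 0.1632]
tcp_rot: [0.132, 0.695, -0.132, 0.695]
contact_force: [0.8, -0.0, -1.7]
finger_gap: 0.0492
```

Run:
```python
from h import *
s=arm.state(); print(s["tool_pos"],s["tcp_rot"],s["finger_gap"],s["joint_pos"].round(2)); img("wrist","w8")
```

```text
[0.50115313 0.14295829 0.16323617] [ 0.13210625  0.69452643 -0.13207344  0.69479319] 0.049204494184084145 [-0.82  0.16  0.51  1.85 -0.08  1.16  0.9 ]
```

View pics/w8.png

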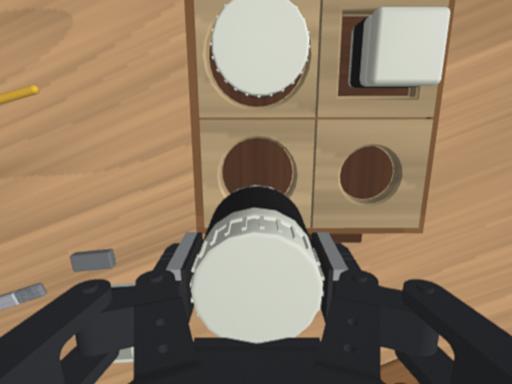

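Run:
```python
from h import *
s=arm.state(); y=Ro.from_quat(s["tcp_rot"]).as_matrix()[:,1][:2]; x=np.array([y[1],-y[0]])
for p in [(257,135),(219,173),(297,173),(370,173)]:
    w=wray(s,p,.024)[:2]; print(p,w.round(4),((w-s["tool_pos"][:2])@np.array([x,y]).T).round(4))
```

```text
(257, 135) [0.4657 0.1573] [-0.0387  0.0008]
(219, 173) [0.484  0.1147] [-0.006  -0.0321]
(297, 173) [0.5089 0.1776] [-0.006   0.0355]
(370, 173) [0.5322 0.2364] [-0.006   0.0988]
```

Request:
move_arm(rows=[[-0.07, 0.05, -0.4, 0, 0, 0], [0, 0, -0.5, 0, 0, 0], [0, 0, -0.5, 0, 0, 0], [0, 0, -0.4, 0, 0, 0], [0, 0, -0.3, 0, 0, 0]])

```text
time: 19.0
tool_pos: [0.4975, 0.1442, 0.0567]
tcp_rot: [0.132, 0.695, -0.133, 0.694]
contact_force: [-0.0, -0.9, -1.6]
finger_gap: 0.049
```

Request:
move_arm(rows=[[0, 0, -0.2, 0, 0, 0], [0, 0, -0.17, 0, 0, 0], [0, 0, 0, 0, 0, 0], [0, 0, 0, 0, 0, 0]])

```text
time: 19.4
tool_pos: [0.498, 0.1457, 0.0396]
tcp_rot: [0.132, 0.694, -0.132, 0.695]
contact_force: [0.1, 0.2, -1.5]
finger_gap: 0.049
```

Request:
move_arm(rows=[[0, 0, -0.02, 0, 0, 0], [0, 0, 0, 0, 0, 0]])

```text
time: 19.6
tool_pos: [0.4978, 0.146, 0.0386]
tcp_rot: [0.132, 0.694, -0.132, 0.695]
contact_force: [0.9, -0.0, -0.6]
finger_gap: 0.0488
```

Request:
move_arm(rows=[[0, 0, 0, 0, 0, 0], [0, 0, 0, 0, 0, 0], [0, 0, 0, 0, 0, 0]], grip=0.5)

```text
time: 19.9
tool_pos: [0.4976, 0.1461, 0.0385]
tcp_rot: [0.132, 0.695, -0.132, 0.695]
contact_force: [0.3, -0.1, 0.5]
finger_gap: 0.0642
```

Request:
move_arm(rows=[[0, 0, 0.3, 0, 0, 0], [0, 0, 0.6, 0, 0, 0], [0, 0, 0.7, 0, 0, 0], [0, 0, 0.7, 0, 0, 0], [0, 0, 0.6, 0, 0, 0]])

```text
time: 20.4
tool_pos: [0.4977, 0.1459, 0.1853]
tcp_rot: [0.132, 0.694, -0.132, 0.695]
contact_force: [-0.1, 1.8, -0.2]
finger_gap: 0.064
```

Run:
```python
from h import *
s=arm.state(); print(s["tool_pos"],s["finger_gap"]); img("wrist","w9")
```

```text
[0.49772071 0.14592324 0.1853141 ] 0.06400783766517137
```

View pics/w9.png

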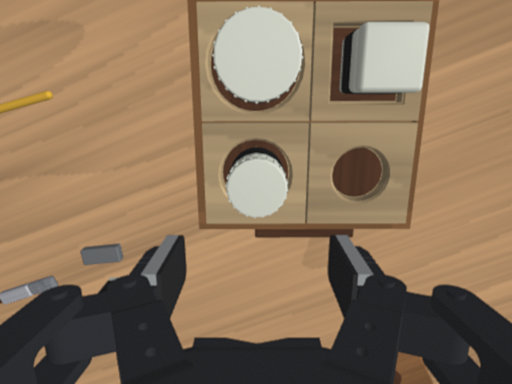

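Request:
move_arm(rows=[[0.1, -0.4, 0, 0, 0, 0], [0.17, -0.75, 0, 0, 0, 0], [0.17, -0.75, 0, 0, 0, 0], [0.17, -0.75, 0, 0, 0, 0], [0.17, -0.75, 0, 0, 0, 0]], grip=1)

```text
time: 20.95
tool_pos: [0.5367, -0.0254, 0.1834]
tcp_rot: [0.132, 0.695, -0.132, 0.695]
contact_force: [0.9, 0.1, 0.1]
finger_gap: 0.0853
```

Request:
move_arm(rows=[[0.17, -0.75, 0, 0, 0, 0], [0.17, -0.75, 0, 0, 0, 0], [0.17, -0.75, 0, 0, 0, 0], [0.17, -0.75, 0, 0, 0, 0], [0.17, -0.75, 0, 0, 0, 0]])

```text
time: 21.45
tool_pos: [0.5793, -0.2129, 0.1831]
tcp_rot: [0.132, 0.695, -0.132, 0.695]
contact_force: [0.6, -0.5, 0.3]
finger_gap: 0.0856
```

Request:
move_arm(rows=[[0.17, -0.75, 0, 0, 0, 0], [0.17, -0.75, 0, 0, 0, 0], [0.17, -0.75, 0, 0, 0, 0], [0.05, -0.25, 0, 0, 0, 0], [0, 0, 0, 0, 0, 0]])

```text
time: 21.95
tool_pos: [0.6061, -0.3389, 0.1826]
tcp_rot: [0.133, 0.695, -0.134, 0.694]
contact_force: [-0.3, 0.9, 0.4]
finger_gap: 0.0851
```

Run:
```python
from h import *
s=arm.state(); print(s["tool_pos"],s["tcp_rot"],s["finger_gap"],s["joint_pos"].round(2)); img("wrist","w10")
```

```text
[ 0.60613722 -0.33885108  0.18263317] [ 0.13276523  0.69482037 -0.13360886  0.69407976] 0.08505597755726699 [-0.02  0.59  0.71  1.35 -0.38  1.34  1.88]
```

View pics/w10.png

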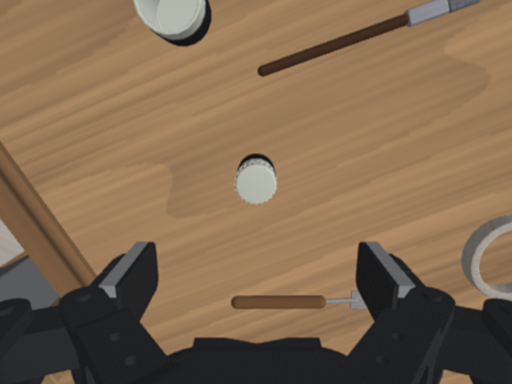

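Run:
```python
from h import *
s=arm.state()
print(wray(s,(257,182),.06).round(4))
```

```text
[ 0.6051 -0.3352  0.06  ]
```

Request:
move_arm(rows=[[-0.02, 0.05, -0.4, 0, 0, 0], [0, 0, -0.6, 0, 0, 0], [0, 0, -0.6, 0, 0, 0], [0, 0, -0.5, 0, 0, 0], [0, 0, -0.4, 0, 0, 0]])

```text
time: 22.5
tool_pos: [0.6064, -0.3308, 0.0568]
tcp_rot: [0.132, 0.695, -0.13, 0.695]
contact_force: [0.7, -0.8, 0.7]
finger_gap: 0.0856
```

Request:
move_arm(rows=[[0, 0, -0.3, 0, 0, 0], [0, 0, -0.3, 0, 0, 0], [0, 0, 0, 0, 0, 0]])

```text
time: 22.8
tool_pos: [0.6055, -0.3324, 0.0265]
tcp_rot: [0.132, 0.696, -0.131, 0.694]
contact_force: [-0.1, 0.6, 0.1]
finger_gap: 0.0856
```

Request:
move_arm(rows=[[0, 0, 0, 0, 0, 0], [0, 0, 0, 0, 0, 0], [0, 0, 0, 0, 0, 0], [0, 0, 0, 0, 0, 0], [0, 0, 0, 0, 0, 0]], grip=-1)

```text
time: 23.3
tool_pos: [0.6065, -0.3345, 0.0294]
tcp_rot: [0.132, 0.694, -0.132, 0.695]
contact_force: [-1.3, -0.1, 5.3]
finger_gap: 0.0355
```

Request:
move_arm(rows=[[0, 0, 0.2, 0, 0, 0], [0, 0, 0.5, 0, 0, 0], [0, 0, 0.7, 0, 0, 0], [0, 0, 0.7, 0, 0, 0], [0, 0.2, 0.7, 0, 0, 0]])

```text
time: 23.8
tool_pos: [0.6051, -0.3253, 0.1702]
tcp_rot: [0.133, 0.695, -0.133, 0.694]
contact_force: [0.4, 0.7, -0.8]
finger_gap: 0.0347
```

Request:
move_arm(rows=[[0, 0.5, 0, 0, 0, 0], [-0.1, 0.7, 0, 0, 0, 0], [-0.1, 0.7, 0, 0, 0, 0], [-0.1, 0.7, 0, 0, 0, 0], [-0.1, 0.7, 0, 0, 0, 0]])

```text
time: 24.3
tool_pos: [0.5855, -0.1576, 0.1687]
tcp_rot: [0.132, 0.695, -0.132, 0.695]
contact_force: [1.0, 1.2, -1.1]
finger_gap: 0.0352
```

Request:
move_arm(rows=[[-0.1, 0.7, 0, 0, 0, 0], [-0.1, 0.7, 0, 0, 0, 0], [-0.1, 0.7, 0, 0, 0, 0], [-0.1, 0.7, 0, 0, 0, 0], [-0.1, 0.7, 0, 0, 0, 0]])

```text
time: 24.8
tool_pos: [0.5605, 0.0173, 0.1689]
tcp_rot: [0.132, 0.695, -0.132, 0.695]
contact_force: [1.3, -0.5, 0.0]
finger_gap: 0.0348
```

Request:
move_arm(rows=[[-0.1, 0.7, 0, 0, 0, 0], [-0.1, 0.7, 0, 0, 0, 0], [-0.1, 0.7, 0, 0, 0, 0], [-0.1, 0.7, 0, 0, 0, 0], [-0.1, 0.7, 0, 0, 0, 0]])

```text
time: 25.3
tool_pos: [0.5356, 0.1922, 0.1689]
tcp_rot: [0.132, 0.695, -0.132, 0.695]
contact_force: [-0.2, 1.1, -0.8]
finger_gap: 0.0353
```

Request:
move_arm(rows=[[0, 0.6, 0, 0, 0, 0], [0, 0.3, 0, 0, 0, 0], [0, 0, 0, 0, 0, 0], [0, 0, 0, 0, 0, 0]])

```text
time: 25.7
tool_pos: [0.5364, 0.2343, 0.1684]
tcp_rot: [0.132, 0.694, -0.133, 0.695]
contact_force: [0.0, -0.5, -0.4]
finger_gap: 0.035
```

Run:
```python
from h import *
s=arm.state(); print(s["tool_pos"],s["tcp_rot"],s["finger_gap"],s["joint_pos"].round(2)); img("wrist","w11")
```

```text
[0.53641822 0.2342508  0.16843035] [ 0.13228015  0.69445771 -0.13288457  0.69467412] 0.03500181665438409 [-0.95  0.31  0.55  1.68 -0.17  1.2   0.84]
```

View pics/w11.png

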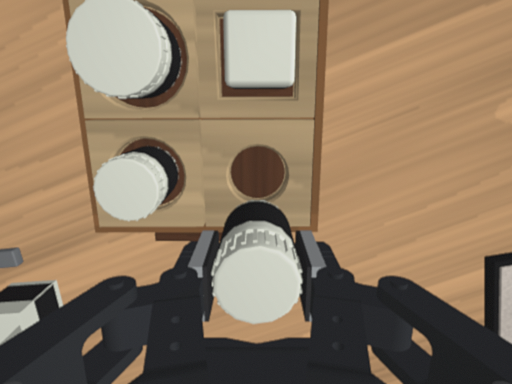

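Run:
```python
from h import *
s=arm.state(); y=Ro.from_quat(s["tcp_rot"]).as_matrix()[:,1][:2]; x=np.array([y[1],-y[0]])
for p in [(258,143),(229,173),(288,173)]:
    w=wray(s,p,.024)[:2]; print(p,w.round(4),((w-s["tool_pos"][:2])@np.array([x,y]).T).round(4))
```

```text
(258, 143) [0.5081 0.2468] [-0.0313  0.0016]
(229, 173) [0.5232 0.2132] [-0.0048 -0.024 ]
(288, 173) [0.5425 0.2616] [-0.0048  0.0281]
```

Request:
move_arm(rows=[[-0.06, 0.06, -0.4, 0, 0, 0], [0, 0, -0.5, 0, 0, 0], [0, 0, -0.5, 0, 0, 0], [0, 0, -0.5, 0, 0, 0], [0, 0, -0.3, 0, 0, 0]])

```text
time: 26.25
tool_pos: [0.5328, 0.2367, 0.0568]
tcp_rot: [0.132, 0.695, -0.134, 0.694]
contact_force: [0.1, -1.4, -0.8]
finger_gap: 0.0346
```

Request:
move_arm(rows=[[0, 0, -0.2, 0, 0, 0], [0, 0, -0.16, 0, 0, 0], [0, 0, 0, 0, 0, 0], [0, 0, 0, 0, 0, 0]])

```text
time: 26.65
tool_pos: [0.5335, 0.2391, 0.041]
tcp_rot: [0.132, 0.694, -0.132, 0.695]
contact_force: [0.4, 0.8, 0.2]
finger_gap: 0.0352
```

Request:
move_arm(rows=[[0, 0, -0.03, 0, 0, 0], [0, 0, 0, 0, 0, 0]])

```text
time: 26.85
tool_pos: [0.5334, 0.2392, 0.0394]
tcp_rot: [0.132, 0.694, -0.132, 0.695]
contact_force: [1.2, 0.1, -0.4]
finger_gap: 0.035
```

Request:
move_arm(rows=[[0, 0, 0, 0, 0, 0], [0, 0, 0, 0, 0, 0], [0, 0, 0, 0, 0, 0]], grip=0.2)

```text
time: 27.15
tool_pos: [0.533, 0.239, 0.0389]
tcp_rot: [0.132, 0.695, -0.132, 0.695]
contact_force: [0.1, 0.4, -0.4]
finger_gap: 0.0511
```

Request:
move_arm(rows=[[0, 0, 0.3, 0, 0, 0], [0, 0, 0.6, 0, 0, 0], [0, 0, 0.7, 0, 0, 0], [0, 0, 0.7, 0, 0, 0], [0, 0, 0.6, 0, 0, 0]])

```text
time: 27.65
tool_pos: [0.5334, 0.2389, 0.187]
tcp_rot: [0.133, 0.694, -0.132, 0.695]
contact_force: [-0.6, 0.4, -0.7]
finger_gap: 0.0511
```

Request:
move_arm(rows=[[0.6, 0.4, 0.4, 0, 0, 0], [0.6, 0.4, 0.4, 0, 0, 0], [0.6, 0.4, 0.4, 0, 0, 0], [0, 0, 0, 0, 0, 0], [0, 0, 0, 0, 0, 0]])

```text
time: 28.15
tool_pos: [0.6234, 0.2988, 0.2444]
tcp_rot: [0.132, 0.694, -0.132, 0.695]
contact_force: [0.2, -0.7, -0.6]
finger_gap: 0.0512
```

Run:
```python
from h import *
s=arm.state(); print(s["time"],s["tool_pos"],s["finger_gap"]); a=img("scene","s12"); img("wrist","w12"); b=img("top","t12")
cv2.imwrite("pics/s12z.png",cv2.resize(a[100:330,90:410],None,fx=2.4,fy=2.4,interpolation=cv2.INTER_CUBIC))
```

```text
28.15 [0.62340103 0.29876396 0.24436948] 0.05115774966301877
```

View pics/s12.png

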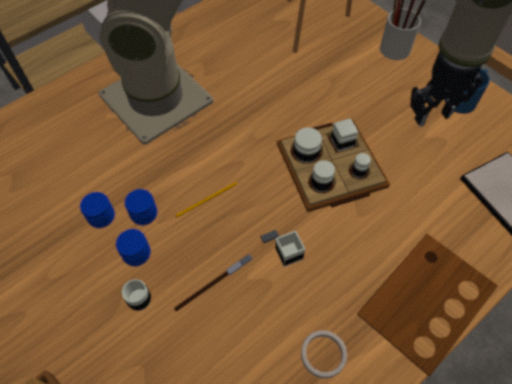

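View pics/w12.png

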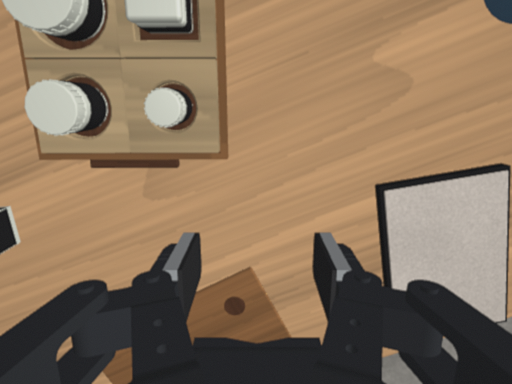

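View pics/t12.png

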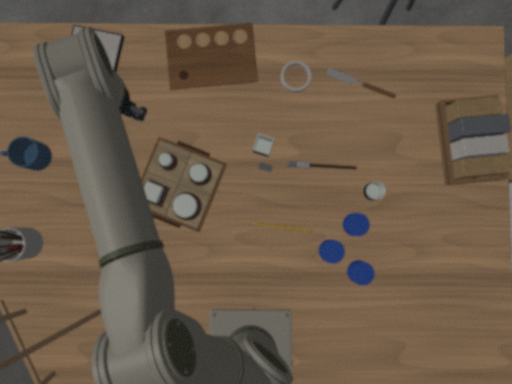

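Run:
```python
from h import *
H=dict(large=.072,medium=.076,small=.070,square=.074)
P=dict(large=(.408,.182),medium=(.498,.146),small=(.534,.238),square=(.445,.273))
for cam in ["scene","top"]:
    im=cv2.imread(f"pics/{'s' if cam=='scene' else 't'}12.png"); hsv=cv2.cvtColor(im,cv2.COLOR_BGR2HSV)
    m=((hsv[...,2]>120)&(hsv[...,1]<50)).astype(np.uint8); n,l,s,c=cv2.connectedComponentsWithStats(m)
    for k in H:
        p=proj(cam,(*P[k],H[k]-.002)); i=1+np.argmin(np.linalg.norm(c[1:]-p,axis=1))
        print(cam,k,"pred",p.round(1),"seen",c[i].round(1),s[i,4],ray(cam,c[i],H[k]-.002)[:2].round(4))
```

```text
scene large pred [308.4 137.6] seen [308.2 137.8] 427 [0.4081 0.181 ]
scene medium pred [324.  168.3] seen [323.8 168.8] 275 [0.4987 0.1447]
scene small pred [362.7 158.3] seen [362.8 158.8] 128 [0.5352 0.2374]
scene square pred [346.2 127. ] seen [345.8 127.4] 255 [0.4454 0.2713]
top large pred [183.9 205.1] seen [183.8 205.2] 406 [0.4076 0.1822]
top medium pred [197.3 172.3] seen [197.5 171.9] 222 [0.4991 0.1455]
top small pred [164.3 159.4] seen [164.3 158.8] 109 [0.5357 0.2381]
top square pred [150.8 191.4] seen [151.9 191.1] 222 [0.4459 0.2698]
```

View pics/s12z.png

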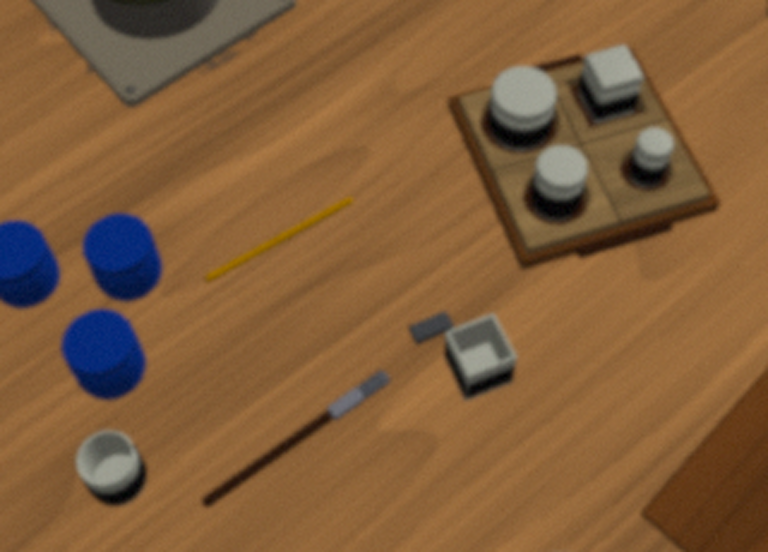

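All four lids match their seated heights and positions to within about 1 px, and the open jars are where they started. I'm handing in.

```bash
python3 -c "
from rig import hand_in; print(hand_in())"
```

```text
the job is handed in; nothing more can be done
None
```

I packed all four closed jars (square, large, medium, small) into their matching pockets and handed the job in at about 28 s of the 96 s allowed.

**Last checks:** In the scene and top pictures, each lid lies within about 1 px of where it should be if the jar stands upright on its pocket floor. The two cameras put each lid within about 2 mm of the other. The two open jars and the blue jars look unmoved. The gripper was open and clear of everything. The contact forces I read stayed below 10 N.

**Disagreement:** The wrist camera read positions about 3–4 mm to the left (+y) of the top camera, and up to 11 mm off for jars seen at an angle. I aimed between the two estimates at first, then centred each jar on its pocket with the wrist view.

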